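# Click a sample vial into the photometer and cover it

### The job

Get the photometer ready for a reading: stand the sample vial that wears the grey snap collar upright in the instrument's well and press it gently down past the sprung ball until it clicks and is fully home - the height of the seat is adjustable and unknown, so feel for it and do not force the glass. Then set the light shield squarely over the vial so that it rests all round on the instrument's deck, and let go. Leave the plain vial, the beaker and the bottle where they stand.

Things in the scene. Friction and masses are not known exactly. Their poses are not given: they have to be found in the camera images.
- meter: photometer, white bench instrument 174 x 96 mm, fixed. Origin: centre of its underside on the worktop, z up. -x is its front with display and keys (43 mm high); its rear (+x) is a flat deck 46 mm high with the round well, axis at x = 42 mm, y = 0. Round the well a collar of 49 mm outside diameter rises 5 mm above the deck. A thumbscrew sticks out 9 mm from the -y side
- well (a point): point on the well's axis, level with the collar's top rim, 51 mm above the worktop. Inside sits a black sleeve, 44 mm outside, 37 mm bore. Its height is set by the thumbscrew and not measured: its floor, on which the vial comes to rest, lies anywhere from 23 to 43 mm below this point, its mouth 35 mm above the floor. Pressing does not move it
- ball (a joint): sprung steel ball, 11 mm diameter, in the sleeve wall on the meter's +y side, centre 27 mm above the floor. 0 = out (tip 13 mm from the well axis), grows (m) as it is pushed outwards, at most 0.005. It reads 0.001 to 0.005 while the vial's collar passes and under 0.0008 once it has sprung back over the collar and holds the vial down
- vial: sample vial to load: clear glass, 27 mm diameter, 60 mm high with its cap (cap 22 mm diameter, top 8 mm), upright, about 47 g, with a grey snap collar round it. Origin: centre of its underside, z up its axis. Grasp it above the collar. Home, it stands 17 to 37 mm out of the well. It breaks if its contact forces with the instrument add up to over 30 N
- vial_collar (a point): centre of the vial's grey snap collar, 11.5 mm above its underside: 34 mm diameter, 2 to 21 mm up the vial, bevelled below, square shoulder on top. The vial slides in freely until its underside is some 27 mm above the floor; there the collar meets the ball and takes about 3 to 8 N downwards to pass (10 N to press home is ample). The ball snaps out over the shoulder in the last 3 mm before the vial comes hard onto the floor
- shield: light shield, loose grey cup standing mouth down: 57 mm outside, 52 mm inside diameter, 48 mm high (45 mm inside), about 60 g. Origin: centre of its open lower rim, z up to its closed top. It slips over the meter's collar with 1.5 mm play all round and its rim rests on the deck, 46 mm above the meter's origin
- spare_vial: plain 27 x 60 mm vial without collar, bystander. Origin: centre of its underside
- beaker: empty beaker, 62 mm diameter, 81 mm high, bystander. Origin: centre of its underside
- bottle_a: reagent bottle, 70 mm diameter, 126 mm high, bystander. Origin: centre of its underside
There are look-alikes about, which are no part of the job. What is shaped like the vial but black is not meant. Leave any red look-alike of the shield alone.

How it is judged (in metres and radians):
On the way, in this order (a step that is already met when the one before it is completed fails the run):
1. the collared vial is clicked home under the sprung ball, before the shield goes on (value of joint ball below 0.0008 m and z of vial in the frame of meter below 0.0298 m and horizontal distance between vial and well below 0.004 m and angle between vial's own z axis and vertical below 0.1 rad), for 0.2 s.
2. the light shield rests on the deck over the vial (z of shield in the frame of meter between 0.0435 and 0.0485 m and horizontal distance between shield and well below 0.004 m and angle between shield's own z axis and vertical below 0.06 rad), for 0.2 s.
At the end, for the whole second after the job is handed in: Collared vial in the well, under 4 mm off its axis and 0.1 rad off upright, underside under 29.8 mm above the meter origin, ball back over its collar (under 0.8 mm); shield rim 43.5 to 48.5 mm above the meter origin, under 4 mm off axis, within 0.06 rad of upright; both at rest (all of step 1 and all of step 2 and linear speed of each of vial, shield below 0.02 m/s); the robot touches nothing.
It fails at once if the glass vial is pressed or knocked against the instrument with more than 30 N (contact force between vial and meter above 30 N).
It fails at once if the sample vial is tipped over (more than 0.6 rad) (angle between vial's own z axis and vertical above 0.6 rad).
It fails at once if the plain vial, the beaker or the bottle is moved more than 20 mm (distance of any of spare_vial, beaker, bottle_a from where it was at the start of the episode above 0.02 m).
It also fails if it takes over 56 s, if anything falls off the work surface, if the arm or the gripper's body presses on something with over 40 N, if the wrist force passes 120 N, or if a joint passes its speed limit or range.

### The arm

A 6-joint arm with a two-finger parallel gripper is mounted at the origin on a cart in front of the work surface, level with it; the furniture and walls round the work are solid. World frame = base frame: x ahead of the robot, y to its left, z up, the work surface at z = 0. Lengths are in m, angles in degrees, forces in N, time in s.
With the tool pointing down it reaches from about 0.4 to 0.825 m from the base axis. Payload 7 kg.
Tool frame: the origin (TCP) lies on the centre line of the jaws, within the pads' length; the fingertips stand 8 mm ahead of it and the grasp point (between the pads) lies 11 mm behind it; z points along the fingers, y is the line along which they close (so a half turn about z gives the same grasp; the last joint's range is limited). The gripper opens to 88 mm and grips with 3 to 60 N. Pads are 19 mm wide; open, the fingers measure 130 mm over their backs; the gripper's body (78 mm by 193 mm) begins 47 mm behind the grasp point.
Start: joints at [93.455, 20.546, 0.682, 0, -70.136, -16.507], TCP at [0.152, 0.658, 0.235] pointing down, gripper open.
Joint ranges: [-176.03, 176.03], [-82.01, 121.73], [-58.28, 71.71], [-173.87, 95.51], [-174.79, -0.11], [-173.66, 173.66]. Speed limits (degrees/s): [136.94, 136.94, 172.46, 180, 180, 180].

### API

Orientations are given as [roll, pitch, yaw] about the fixed x, y, z axes, in that order (R = Rz(yaw) Ry(pitch) Rx(roll)).
In Python, from plant import telemetry, viewer, close_job, models gives the robot as it stands.
- The arm moves only by the shell command python3 -m handwheel 'ROWS' [FORCE]. ROWS is JSON, a list of rows, each an object with "grip": the closure, from -1 (fully open) to 1 (shut); "travel": the shift along the tool's x, y, z as a fraction of full scale, a list of three; "spin": the turn about the tool's z as a fraction of full scale. A call has 1 to 8 rows; each row shifts and turns the commanded pose from where the row before left it, along the tool's axes as they then stand; what a row does not reach is not made up. Full scale, the value 1, is 0.025 m for a shift and 5 degrees for a turn. A row lasts 1/8 s, in which the tool goes at most 62.5 mm and 10.7 degrees, less where a joint would pass 70% of its speed; a pose out of reach is approached as far as the arm can. A call with a number of a shift or a turn outside -1 to 1 is refused whole. A call with a gripper value outside its range is refused whole. The fingers move at their own pace and stop on an object; FORCE is the grip in N (left out, the last holds). Time passes only in rows, so rows that do not move let the fingers close. It gives the time, the measured TCP pose, the force, the opening and the grip force at its end, in the units of the state.
- telemetry.get_state(): the state, without advancing time (a new reading comes with each control period).
- viewer.capture(name): name is "scene" or "top"; returns the picture (384x512x3 uint8, red, green, blue); there is no depth.
- viewer.calibration(name): a dict with "fx", "fy", "cx", "cy" (pixels), "T" (4x4, takes a point from camera to world coordinates). Camera axes: x right, y down, z forward; pixel columns grow to the right and rows downward; lengths in m; the calibration is good to about 2 mm. A picture is of the moment at which its call begins. calibration takes no time and is no camera call.
- close_job(): hands the job in; it is judged then, once.
Trained networks look in the newest picture that a camera, given by its name, has taken for a name from the list of things; names that differ only in an ending like _2 or _b are one class to them, and where a whole thing is asked for, a point or a joint stands for the part that bears it (a point fixed in the world has none). Each returns a list of dicts, best first, with "p" (0 to 1); they miss things now and then, are a little off and sometimes report something else, mostly with a low value. They report only what shows in the picture. A call takes as long as a camera call. They do not tell look-alikes from the thing itself.
- models.find_in(camera, thing): "position" ([column, row] in pixels, amid what is visible of it).
The state is a dict: "time_s": time; "joints": joint angles; "qd": joint speeds; "joint_torque": joint torques, N m; "tcp_pos": TCP position; "eef_rot": TCP orientation; "contact_force": force on the tool from outside, world axes, zero at the start; "moment": the same for the moment, N m; "gripper_width": finger opening in m; "gripper_force": force on a finger pad.
Only numpy, scipy, OpenCV 4.12 (cv2) and the standard library are available. Lean on these libraries where they do the work, as an engineer would, in place of code of your own. Each camera call takes 0.05 s, during which the arm holds its last target. There are 200 camera calls.

## Working session

There is one attempt and no reset: what is moved stays moved. The work goes in short steps, Python scripts to look and compute and a shell command to move; the robot and the scene stay as the last step left them, time stands still between calls to the robot, and variables do not carry over. Pictures are saved under pics/ and viewed, at most 12 in all, crops included, and the job is handed in when it is done.

```bash
mkdir -p pics; ls; python3 - <<'E'
from plant import telemetry, viewer, models
import cv2,numpy as np
s=telemetry.get_state();print(s['time_s'],s['tcp_pos'],s['eef_rot'],s['gripper_width'],s['contact_force'])
for c in ['scene','top']:
    im=viewer.capture(c);cv2.imwrite(f'pics/{c}0.png',im[:,:,::-1])
    k=viewer.calibration(c);print(c,k['fx'],k['cx'],k['cy'],np.round(k['T'],3).tolist())
    for t in ['meter','vial','shield','spare_vial','beaker','bottle_a','well','vial_collar','ball']:
        try: print(t,[(np.round(d['position']).tolist(),round(d['p'],2)) for d in models.find_in(c,t)])
        except Exception as e: print(t,e)
E
```

```text
pics
0.0 [0.15232321 0.65710748 0.23364515] [ 1.79907273e+02 -5.64633627e-03 -1.30587070e+01] 0.08783029915368987 [-0.11871885  0.29554616 -0.47460953]
scene 486.10574067840804 252.86968124462823 199.92736049540855 [[-0.773, -0.447, 0.45, 0.105], [-0.634, 0.552, -0.542, 0.689], [-0.006, -0.704, -0.71, 0.855], [0.0, 0.0, 0.0, 1.0]]
meter [([280.0, 228.0], 0.74)]
vial [([220.0, 300.0], 0.74), ([165.0, 245.0], 0.61), ([181.0, 293.0], 0.53)]
shield [([392.0, 192.0], 0.89), ([347.0, 181.0], 0.74)]
spare_vial [([167.0, 242.0], 0.68)]
beaker [([187.0, 182.0], 0.82)]
bottle_a [([228.0, 141.0], 0.78)]
well []
vial_collar [([166.0, 244.0], 0.62), ([185.0, 297.0], 0.56)]
ball []
top 359.66621681807993 255.93112938720247 192.93495059964314 [[-0.012, -0.98, 0.199, 0.413], [-1.0, 0.016, 0.019, 0.058], [-0.022, -0.199, -0.98, 0.903], [0.0, 0.0, 0.0, 1.0]]
meter [([255.0, 216.0], 0.74)]
vial [([142.0, 204.0], 0.64), ([160.0, 230.0], 0.59), ([172.0, 152.0], 0.54)]
shield [([364.0, 279.0], 0.7), ([347.0, 233.0], 0.56)]
spare_vial [([172.0, 155.0], 0.72)]
beaker [([250.0, 221.0], 0.69), ([237.0, 116.0], 0.56)]
bottle_a [([304.0, 111.0], 0.82), ([249.0, 220.0], 0.24)]
well [([251.0, 217.0], 0.75)]
vial_collar [([144.0, 204.0], 0.69), ([160.0, 233.0], 0.62)]
ball []
```

View pics/scene0.png

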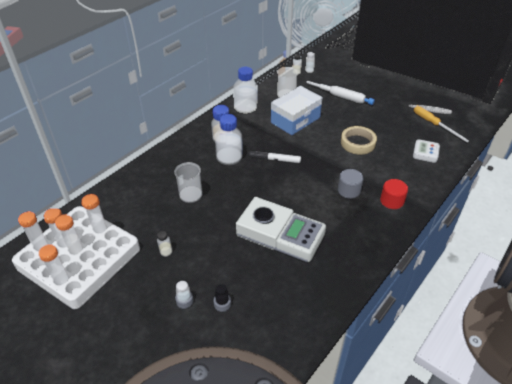

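View pics/top0.png

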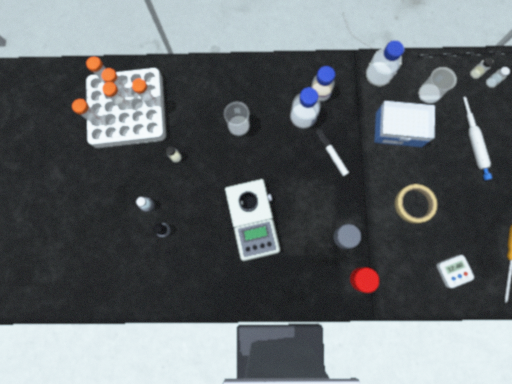

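```bash
cat > h.py <<'E'
import numpy as np, cv2
from plant import telemetry, viewer, models
def ray(c,uv):
    k=viewer.calibration(c);T=np.array(k['T']);d=np.array([(uv[0]-k['cx'])/k['fx'],(uv[1]-k['cy'])/k['fy'],1])
    return T[:3,3],T[:3,:3]@d
def at(c,uv,z):
    o,d=ray(c,uv);return (o+d*(z-o[2])/d[2])[:2]
def tri(a,b):
    A=np.zeros((3,3));B=np.zeros(3)
    for c,uv in (('scene',a),('top',b)):
        o,d=ray(c,uv);d=d/np.linalg.norm(d);P=np.eye(3)-np.outer(d,d);A+=P;B+=P@o
    return np.linalg.solve(A,B)
def proj(c,p):
    k=viewer.calibration(c);q=np.linalg.inv(np.array(k['T']))@np.append(p,1)
    return np.array([k['fx']*q[0]/q[2]+k['cx'],k['fy']*q[1]/q[2]+k['cy']])
E
python3 - <<'E'
from h import *
S=cv2.imread('pics/scene0.png');T=cv2.imread('pics/top0.png')
def cr(I,x,y,w,h): return cv2.resize(I[y:y+h,x:x+w],(400,300),interpolation=cv2.INTER_CUBIC)
o=np.vstack([np.hstack([cr(S,150,225,100,75+0),cr(S,230,190,100,75)]),np.hstack([cr(T,110,170,80,60),cr(T,210,170,100,75)])])
# scene crop start y adjusted
o[:300,:400]=cr(S,145,235,100,75)
cv2.imwrite('pics/c1.png',o)
print('vial',tri((183,293),(144,204)),'shield',tri((350,183),(347,236)))
print('spare',tri((165,245),(173,154)))
E
```

```text
vial [0.56707739 0.35269174 0.03312884] shield [ 0.48176624 -0.14420544  0.02258115]
spare [0.69504821 0.28597952 0.02430415]
```

View pics/c1.png

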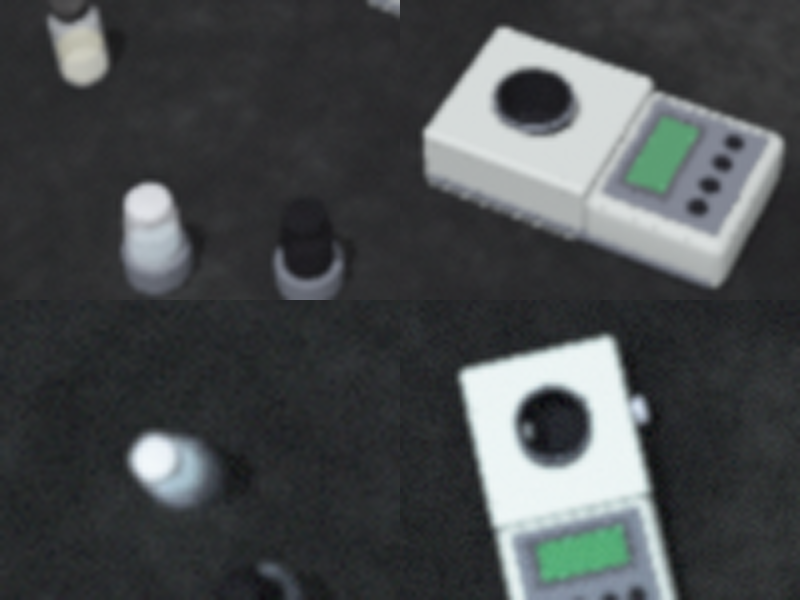

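The collared vial is the white-capped one (cap at scene 182,283 / top 141,201). The black-capped one at scene 222,298 is a decoy. The well centre is at scene 264,215 / top 248,201, and the grey shield is at scene 350,183.

```bash
python3 - <<'E'
from h import *
print('cap',tri((182.5,283),(140.8,201)),at('scene',(182.5,283),.06),at('top',(140.8,201),.06))
print('well',tri((263.75,215),(248.25,201.25)),at('scene',(263.75,215),.051),at('top',(248.25,201.25),.051))
T=cv2.imread('pics/top0.png');S=cv2.imread('pics/scene0.png')
# meter corners from top crop: deck rear corners + front
for n,uv in [('rearL',(460,372)),('rearR',(612,336))]:
    print(n,at('top',((uv[0]-400)/4+210,(uv[1]-300)/4+170),.046))
o=np.hstack([cv2.resize(S[160:235,320:420],(400,300),interpolation=2),cv2.resize(T[205:280,320:420],(400,300),interpolation=2)])
cv2.imwrite('pics/c2.png',o)
# white mask of meter
m=(T.min(2)>110).astype(np.uint8)
m[:,:215]=0;m[:,290:]=0;m[:175]=0;m[265:]=0
c=max(cv2.findContours(m,0,2)[0],key=cv2.contourArea);r=cv2.minAreaRect(c);print(r,cv2.boxPoints(r))
E
```

```text
cap [0.56808933 0.34977207 0.06395112] [0.57028651 0.3480452 ] [0.56891971 0.35120507]
well [0.56700494 0.09400438 0.04665977] [0.56482497 0.09729389] [0.56594693 0.09368565]
rearL [0.60060409 0.15050447]
rearR [0.62165576 0.05732711]
((253.44114685058594, 219.2353057861328), (76.35952758789062, 43.92842102050781), 77.47119140625) [[223.71762 186.72943]
 [266.59998 177.20001]
 [283.16467 251.74118]
 [240.28232 261.2706 ]]
```

View pics/c2.png

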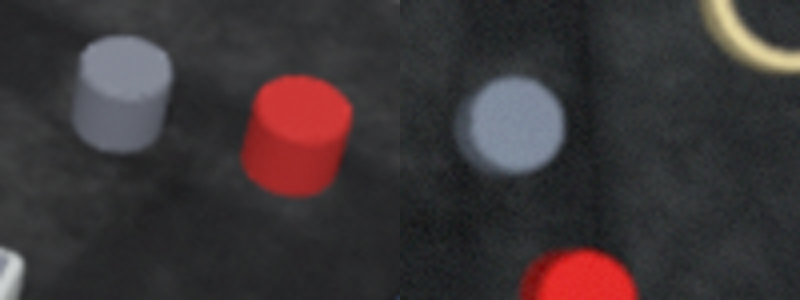

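```bash
python3 - <<'E'
from h import *
print('shield',tri((351.75,177),(349.25,236.25)),at('scene',(351.75,177),.048),at('top',(349.25,236.25),.048))
print('red',at('top',((583-400)/4+320,287/4+205),.048))
print('black',at('top',(163,230),.04),at('scene',(222,298),.04))
E
python3 -m handwheel '[{"grip":-1,"travel":[1,0.75,0],"spin":-0.5},{"grip":-1,"travel":[1,0.75,0],"spin":-0.5},{"grip":-1,"travel":[1,0.75,0],"spin":-0.5},{"grip":-1,"travel":[1,0.75,0],"spin":-0.5},{"grip":-1,"travel":[1,0.75,0],"spin":-0.6},{"grip":-1,"travel":[1,0.75,0],"spin":0},{"grip":-1,"travel":[1,0.75,0],"spin":0},{"grip":-1,"travel":[0,0,0],"spin":0}]' 20
```

```text
shield [ 0.47979721 -0.14442355  0.04377042] [ 0.47821577 -0.13988051] [ 0.47909241 -0.14361301]
red [ 0.38579944 -0.17555859]
black [0.50064808 0.30046435] [0.49626342 0.31561426]
time_s: 2.0
tcp_pos: [0.3142, 0.5087, 0.2348]
eef_rot: [-180.0, -0.0, -0.2]
contact_force: [-0.4, -0.2, -0.5]
gripper_width: 0.0877
gripper_force: 0.0
```

```bash
python3 -m handwheel '[{"grip":-1,"travel":[1,0.64,0],"spin":0},{"grip":-1,"travel":[1,0.64,0],"spin":0},{"grip":-1,"travel":[1,0.64,0],"spin":0},{"grip":-1,"travel":[1,0.64,0],"spin":0},{"grip":-1,"travel":[1,0.64,0],"spin":0},{"grip":-1,"travel":[1,0.64,0],"spin":0},{"grip":-1,"travel":[1,0.64,0],"spin":0},{"grip":-1,"travel":[1,0.64,0],"spin":0}]'; python3 -m handwheel '[{"grip":-1,"travel":[1,0.64,0],"spin":0},{"grip":-1,"travel":[1,0.64,0.5],"spin":0},{"grip":-1,"travel":[0.2,0,1],"spin":0},{"grip":-1,"travel":[0,0,1],"spin":0},{"grip":-1,"travel":[0,0,1],"spin":0},{"grip":-1,"travel":[0,0,0],"spin":0}]'
python3 - <<'E'
from h import *
o=[]
for c in ['scene','top']:
    I=viewer.capture(c)[:,:,::-1]
    p=proj(c,[.57,.35,.08]).astype(int);x=max(0,p[0]-66);y=max(0,p[1]-50);print(c,x,y)
    o.append(cv2.resize(I[y:y+100,x:x+133],(400,300),interpolation=2))
    print(proj(c,telemetry.get_state()['tcp_pos']))
cv2.imwrite('pics/c3.png',np.hstack(o))
E
```

```text
time_s: 3.0
tcp_pos: [0.5132, 0.3818, 0.2345]
eef_rot: [-180.0, -0.0, -0.0]
contact_force: [0.9, 0.6, 1.0]
gripper_width: 0.0874
gripper_force: 0.0
time_s: 3.75
tcp_pos: [0.5665, 0.3493, 0.1449]
eef_rot: [179.8, 0.2, -0.0]
contact_force: [0.2, 0.3, 0.5]
gripper_width: 0.0873
gripper_force: 0.0
scene 114 227
[177.78363576 257.02790589]
top 72 149
[127.55342812 194.27853604]
```

View pics/c3.png

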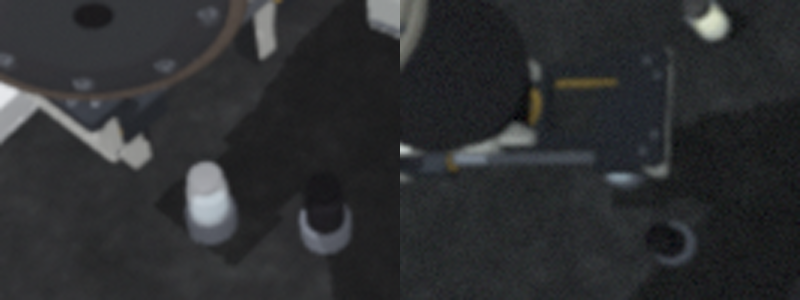

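```bash
python3 -m handwheel '[{"grip":-1,"travel":[0.12,0,1],"spin":0},{"grip":-1,"travel":[0,0,1],"spin":0},{"grip":-1,"travel":[0,0,1],"spin":0},{"grip":-1,"travel":[0,0,1],"spin":0},{"grip":-1,"travel":[0,0,0],"spin":0},{"grip":1,"travel":[0,0,0],"spin":0},{"grip":1,"travel":[0,0,0],"spin":0},{"grip":1,"travel":[0,0,0],"spin":0}]' 20; python3 -m handwheel '[{"grip":1,"travel":[0,0,0],"spin":0},{"grip":1,"travel":[0,0,0],"spin":0},{"grip":1,"travel":[0,0,0],"spin":0},{"grip":1,"travel":[0,0,0],"spin":0}]'
```

```text
time_s: 4.85
tcp_pos: [0.5711, 0.35, 0.0482]
eef_rot: [-179.9, -0.1, -0.0]
contact_force: [-0.1, 0.7, -0.8]
gripper_width: 0.0632
gripper_force: 0.0
time_s: 5.35
tcp_pos: [0.5708, 0.3497, 0.047]
eef_rot: [-180.0, -0.0, -0.1]
contact_force: [0.9, -0.4, -0.7]
gripper_width: 0.0257
gripper_force: 20.0
```

```bash
python3 -m handwheel '[{"grip":1,"travel":[0,0,-0.5],"spin":0},{"grip":1,"travel":[0,0,-1],"spin":0},{"grip":1,"travel":[0,0,-1],"spin":0},{"grip":1,"travel":[0,0.5,-0.7],"spin":0},{"grip":1,"travel":[-0.2,0.9,0],"spin":0},{"grip":1,"travel":[0,1,0],"spin":0},{"grip":1,"travel":[0,1,0],"spin":0},{"grip":1,"travel":[0,1,0],"spin":0}]'; python3 -m handwheel '[{"grip":1,"travel":[0,1,0],"spin":0},{"grip":1,"travel":[0,1,0],"spin":0},{"grip":1,"travel":[0,1,0],"spin":0},{"grip":1,"travel":[0,1,0],"spin":0},{"grip":1,"travel":[0,1,0],"spin":0},{"grip":1,"travel":[0,0.7,0],"spin":0},{"grip":1,"travel":[0,0,0],"spin":0},{"grip":1,"travel":[0,0,0],"spin":0}]'
python3 - <<'E'
from h import *
o=[]
for c in ['scene','top']:
    I=viewer.capture(c)[:,:,::-1]
    p=proj(c,[.567,.095,.07]).astype(int);x=max(0,p[0]-50);y=max(0,p[1]-37);print(c,x,y)
    o.append(cv2.resize(I[y:y+75,x:x+100],(400,300),interpolation=2))
    t=np.array(telemetry.get_state()['tcp_pos'])
    print(proj(c,t-[0,0,.047]),proj(c,[.5655,.095,.051]))
cv2.imwrite('pics/c4.png',np.hstack(o))
E
```

```text
time_s: 6.35
tcp_pos: [0.5653, 0.2373, 0.1265]
eef_rot: [180.0, 0.0, -0.1]
contact_force: [0.3, -0.1, -0.1]
gripper_width: 0.0256
gripper_force: 19.9
time_s: 7.35
tcp_pos: [0.5657, 0.0972, 0.1271]
eef_rot: [-180.0, -0.0, -0.1]
contact_force: [-0.1, -0.2, -1.2]
gripper_width: 0.0255
gripper_force: 19.9
scene 213 171
[263.53543613 205.92885944] [264.14688694 214.28532272]
top 197 162
[246.02043844 199.23290859] [247.70583702 201.44104954]
```

View pics/c4.png

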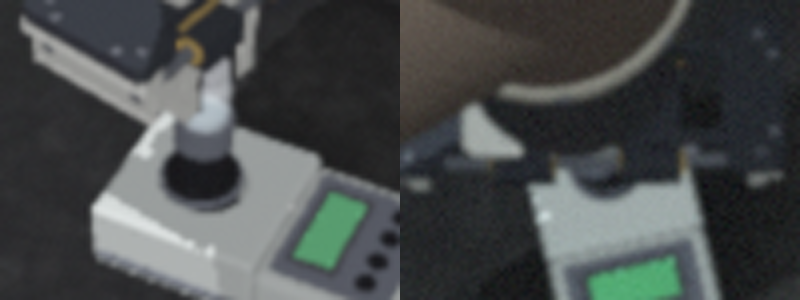

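```bash
python3 -m handwheel '[{"grip":1,"travel":[0.03,0.06,0.5],"spin":0},{"grip":1,"travel":[0,0,0.6],"spin":0},{"grip":1,"travel":[0,0,0.2],"spin":0},{"grip":1,"travel":[0,0,0],"spin":0}]' 14
python3 - <<'E'
from h import *
o=[]
for c in ['scene','top']:
    I=viewer.capture(c)[:,:,::-1]
    p=proj(c,[.567,.095,.06]).astype(int);x=p[0]-25;y=p[1]-18;print(c,x,y)
    o.append(cv2.resize(I[y:y+37,x:x+50],(400,300),interpolation=2))
cv2.imwrite('pics/c5.png',np.hstack(o))
E
```

```text
time_s: 7.95
tcp_pos: [0.5686, 0.0958, 0.0954]
eef_rot: [180.0, -0.2, 0.0]
contact_force: [2.6, -2.7, 8.9]
gripper_width: 0.0257
gripper_force: 14.1
scene 238 193
top 222 182
```

View pics/c5.png

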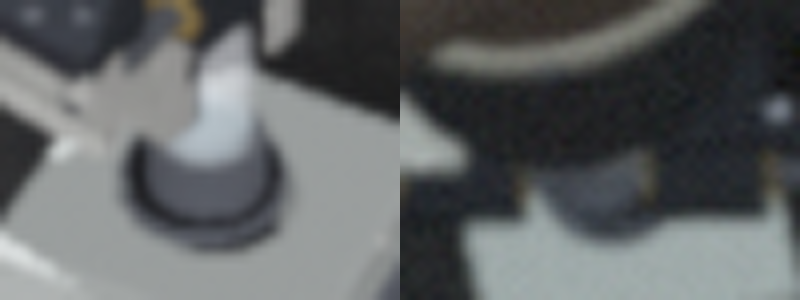

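The vial is at the well mouth and touching: 9 N up, plus a push along (+x, −y). In the scene view it is centred left to right (207 vs 206 in the crop), so it must go further from that camera. I'll back off and shift it.

```bash
python3 -m handwheel '[{"grip":1,"travel":[0,0,-0.2],"spin":0},{"grip":1,"travel":[0,0,0],"spin":0}]'; python3 -m handwheel '[{"grip":1,"travel":[0.06,0.07,0],"spin":0},{"grip":1,"travel":[0,0,0.1],"spin":0},{"grip":1,"travel":[0,0,0.06],"spin":0},{"grip":1,"travel":[0,0,0],"spin":0}]'
```

```text
time_s: 8.3
tcp_pos: [0.5658, 0.0956, 0.0991]
eef_rot: [180.0, 0.1, -0.1]
contact_force: [-0.1, -0.4, -0.9]
gripper_width: 0.026
gripper_force: 13.9
time_s: 8.8
tcp_pos: [0.5681, 0.0939, 0.0958]
eef_rot: [-180.0, -0.0, -0.0]
contact_force: [0.5, -1.0, 2.9]
gripper_width: 0.0256
gripper_force: 14.0
```

```bash
python3 -m handwheel '[{"grip":1,"travel":[0,0,0.04],"spin":0},{"grip":1,"travel":[0,0,0],"spin":0}]'; python3 -m handwheel '[{"grip":1,"travel":[0,0,0.04],"spin":0},{"grip":1,"travel":[0,0,0],"spin":0}]';  python3 -m handwheel '[{"grip":1,"travel":[0,0,0.04],"spin":0},{"grip":1,"travel":[0,0,0],"spin":0}]'
```

```text
time_s: 9.05
tcp_pos: [0.5686, 0.094, 0.0953]
eef_rot: [-180.0, -0.1, -0.0]
contact_force: [2.3, -1.1, 6.1]
gripper_width: 0.0255
gripper_force: 14.0
time_s: 9.3
tcp_pos: [0.5693, 0.0941, 0.0949]
eef_rot: [-180.0, -0.2, -0.0]
contact_force: [2.5, -0.9, 6.9]
gripper_width: 0.0261
gripper_force: 14.0
time_s: 9.55
tcp_pos: [0.57, 0.0942, 0.0944]
eef_rot: [-180.0, -0.3, 0.0]
contact_force: [3.6, -2.8, 8.9]
gripper_width: 0.0256
gripper_force: 14.1
```

```bash
python3 -m handwheel '[{"grip":1,"travel":[0,0,-0.2],"spin":0},{"grip":1,"travel":[0.12,0.02,0],"spin":0},{"grip":1,"travel":[0,0,0],"spin":0}]'; python3 -m handwheel '[{"grip":1,"travel":[0,0,0.1],"spin":0},{"grip":1,"travel":[0,0,0.08],"spin":0},{"grip":1,"travel":[0,0,0.02],"spin":0},{"grip":1,"travel":[0,0,0],"spin":0}]';python3 -m handwheel '[{"grip":1,"travel":[0,0,0.04],"spin":0},{"grip":1,"travel":[0,0,0],"spin":0}]'
```

```text
time_s: 9.93
tcp_pos: [0.5704, 0.0933, 0.097]
eef_rot: [180.0, 0.1, -0.1]
contact_force: [-0.7, 0.6, -0.9]
gripper_width: 0.026
gripper_force: 13.9
time_s: 10.42
tcp_pos: [0.5706, 0.0933, 0.0925]
eef_rot: [180.0, 0.0, -0.1]
contact_force: [-0.2, -1.0, -0.8]
gripper_width: 0.0257
gripper_force: 13.9
time_s: 10.68
tcp_pos: [0.571, 0.0934, 0.0919]
eef_rot: [-180.0, -0.0, -0.0]
contact_force: [0.6, -0.9, 1.6]
gripper_width: 0.0259
gripper_force: 14.0
```

```bash
python3 -m handwheel '[{"grip":1,"travel":[0.02,0,0.04],"spin":0},{"grip":1,"travel":[0,0,0],"spin":0}]'; python3 -m handwheel '[{"grip":1,"travel":[0,0,0.04],"spin":0},{"grip":1,"travel":[0,0,0],"spin":0}]'; python3 -m handwheel '[{"grip":1,"travel":[0,0,0.04],"spin":0},{"grip":1,"travel":[0,0,0],"spin":0}]'
```

```text
time_s: 10.92
tcp_pos: [0.5719, 0.0934, 0.0913]
eef_rot: [-180.0, -0.1, -0.0]
contact_force: [0.9, -1.9, 5.5]
gripper_width: 0.0258
gripper_force: 14.1
time_s: 11.18
tcp_pos: [0.5724, 0.0933, 0.0908]
eef_rot: [180.0, -0.1, -0.0]
contact_force: [-0.3, -3.4, 7.3]
gripper_width: 0.0257
gripper_force: 14.2
time_s: 11.42
tcp_pos: [0.5729, 0.0932, 0.0903]
eef_rot: [180.0, -0.2, -0.0]
contact_force: [0.5, -4.6, 11.5]
gripper_width: 0.0255
gripper_force: 14.3
```

```bash
python3 -m handwheel '[{"grip":1,"travel":[0.0,0,-0.12],"spin":0},{"grip":1,"travel":[0.04,0.06,0],"spin":0},{"grip":1,"travel":[0,0,0],"spin":0}]'; python3 -m handwheel '[{"grip":1,"travel":[0,0,0.08],"spin":0},{"grip":1,"travel":[0,0,0.04],"spin":0},{"grip":1,"travel":[0,0,0],"spin":0}]';python3 -m handwheel '[{"grip":1,"travel":[0,0,0.04],"spin":0},{"grip":1,"travel":[0,0,0],"spin":0}]'
```

```text
time_s: 11.8
tcp_pos: [0.5719, 0.0919, 0.0911]
eef_rot: [180.0, 0.0, -0.1]
contact_force: [-0.2, 1.0, -1.2]
gripper_width: 0.0254
gripper_force: 13.9
time_s: 12.18
tcp_pos: [0.573, 0.0916, 0.0892]
eef_rot: [180.0, -0.1, -0.0]
contact_force: [1.0, -2.5, 6.7]
gripper_width: 0.0255
gripper_force: 14.1
time_s: 12.42
tcp_pos: [0.5724, 0.0916, 0.088]
eef_rot: [180.0, -0.0, -0.0]
contact_force: [-0.3, -1.4, 5.1]
gripper_width: 0.026
gripper_force: 13.9
```

```bash
python3 - <<'E'
from h import *
o=[]
for c in ['scene','top']:
    I=viewer.capture(c)[:,:,::-1]
    p=proj(c,[.567,.095,.06]).astype(int);x=p[0]-27;y=p[1]-25;print(c,x,y)
    o.append(cv2.resize(I[y:y+40,x:x+53],(400,300),interpolation=2))
cv2.imwrite('pics/c6.png',np.hstack(o))
E
```

```text
scene 236 186
top 220 175
```

View pics/c6.png

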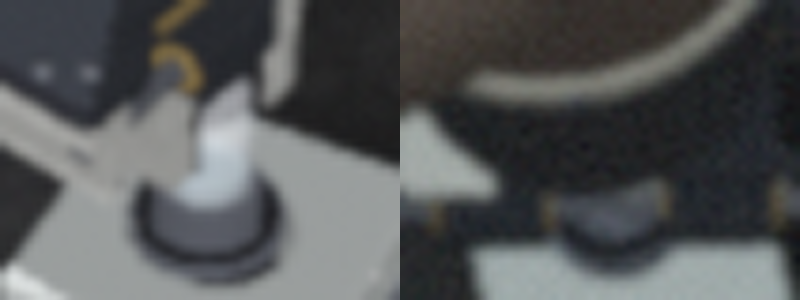

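The vial is centred in the well with the collar partly in (crop centre 206 vs ring 208). The force is dropping, so I continue down.

```bash
python3 -m handwheel '[{"grip":1,"travel":[0,0,0.04],"spin":0},{"grip":1,"travel":[0,0,0],"spin":0}]'; python3 -m handwheel '[{"grip":1,"travel":[0,0,0.04],"spin":0},{"grip":1,"travel":[0,0,0],"spin":0}]'; python3 -m handwheel '[{"grip":1,"travel":[0,0,0.04],"spin":0},{"grip":1,"travel":[0,0,0],"spin":0}]'
```

```text
time_s: 12.78
tcp_pos: [0.5726, 0.0917, 0.0872]
eef_rot: [180.0, -0.0, -0.0]
contact_force: [-0.9, -2.6, 7.2]
gripper_width: 0.0255
gripper_force: 14.0
time_s: 13.02
tcp_pos: [0.5727, 0.0917, 0.0864]
eef_rot: [180.0, -0.1, -0.0]
contact_force: [-1.3, -2.5, 8.9]
gripper_width: 0.0257
gripper_force: 14.0
time_s: 13.28
tcp_pos: [0.5727, 0.0917, 0.0854]
eef_rot: [180.0, -0.1, -0.0]
contact_force: [-1.5, -2.6, 8.7]
gripper_width: 0.0255
gripper_force: 14.0
```

```bash
python3 -m handwheel '[{"grip":1,"travel":[0,0,0],"spin":0},{"grip":1,"travel":[0,0,0.04],"spin":0},{"grip":1,"travel":[0,0,0],"spin":0}]' 22; python3 -m handwheel '[{"grip":1,"travel":[0,0,0.04],"spin":0},{"grip":1,"travel":[0,0,0],"spin":0}]'; python3 -m handwheel '[{"grip":1,"travel":[0,0,0.04],"spin":0},{"grip":1,"travel":[0,0,0],"spin":0}]'
```

```text
time_s: 13.65
tcp_pos: [0.5723, 0.0918, 0.0841]
eef_rot: [180.0, -0.0, -0.0]
contact_force: [-0.5, -0.9, 5.5]
gripper_width: 0.0255
gripper_force: 21.8
time_s: 13.9
tcp_pos: [0.5723, 0.0918, 0.0831]
eef_rot: [180.0, -0.0, -0.0]
contact_force: [-1.8, -1.1, 5.7]
gripper_width: 0.0255
gripper_force: 21.9
time_s: 14.15
tcp_pos: [0.5722, 0.0918, 0.082]
eef_rot: [180.0, -0.0, -0.0]
contact_force: [-2.1, -0.9, 6.9]
gripper_width: 0.0252
gripper_force: 21.8
```

Not slipping; the force is steady at 5–7 N, which fits the collar sliding past the ball.

```bash
for i in 1; do :; done; python3 -m handwheel '[{"grip":1,"travel":[0,0,0.04],"spin":0},{"grip":1,"travel":[0,0,0.04],"spin":0},{"grip":1,"travel":[0,0,0],"spin":0}]'; python3 -m handwheel '[{"grip":1,"travel":[0,0,0.04],"spin":0},{"grip":1,"travel":[0,0,0.04],"spin":0},{"grip":1,"travel":[0,0,0],"spin":0}]'; python3 -m handwheel '[{"grip":1,"travel":[0,0,0.04],"spin":0},{"grip":1,"travel":[0,0,0],"spin":0}]'
```

```text
time_s: 14.52
tcp_pos: [0.5723, 0.0919, 0.0801]
eef_rot: [180.0, -0.0, -0.0]
contact_force: [-1.3, -1.2, 6.7]
gripper_width: 0.0253
gripper_force: 21.9
time_s: 14.9
tcp_pos: [0.5724, 0.0919, 0.0781]
eef_rot: [180.0, -0.0, -0.0]
contact_force: [-2.5, -0.6, 5.6]
gripper_width: 0.0255
gripper_force: 21.9
time_s: 15.15
tcp_pos: [0.5724, 0.092, 0.0771]
eef_rot: [180.0, -0.0, -0.0]
contact_force: [-1.4, -0.1, 7.7]
gripper_width: 0.0257
gripper_force: 21.9
```

```bash
python3 -m handwheel '[{"grip":1,"travel":[0,0,0.04],"spin":0},{"grip":1,"travel":[0,0,0.04],"spin":0},{"grip":1,"travel":[0,0,0],"spin":0}]'; python3 -m handwheel '[{"grip":1,"travel":[0,0,0.04],"spin":0},{"grip":1,"travel":[0,0,0.04],"spin":0},{"grip":1,"travel":[0,0,0],"spin":0}]'; python3 -m handwheel '[{"grip":1,"travel":[0,0,0.04],"spin":0},{"grip":1,"travel":[0,0,0],"spin":0}]'
```

```text
time_s: 15.52
tcp_pos: [0.5722, 0.092, 0.0749]
eef_rot: [180.0, -0.0, -0.0]
contact_force: [-1.7, 0.5, 5.6]
gripper_width: 0.0257
gripper_force: 21.9
time_s: 15.9
tcp_pos: [0.5722, 0.092, 0.0729]
eef_rot: [180.0, -0.0, -0.0]
contact_force: [-2.7, -0.3, 4.7]
gripper_width: 0.0253
gripper_force: 21.9
time_s: 16.15
tcp_pos: [0.5723, 0.0919, 0.0719]
eef_rot: [180.0, -0.0, -0.0]
contact_force: [-2.0, 0.6, 5.6]
gripper_width: 0.0255
gripper_force: 22.0
```

```bash
python3 -m handwheel '[{"grip":1,"travel":[0,0,0.04],"spin":0},{"grip":1,"travel":[0,0,0],"spin":0}]'; python3 -m handwheel '[{"grip":1,"travel":[0,0,0.04],"spin":0},{"grip":1,"travel":[0,0,0],"spin":0}]'
```

```text
time_s: 16.4
tcp_pos: [0.5723, 0.092, 0.0709]
eef_rot: [180.0, -0.0, -0.0]
contact_force: [-1.2, 0.1, 5.0]
gripper_width: 0.0256
gripper_force: 22.0
time_s: 16.65
tcp_pos: [0.5722, 0.0919, 0.0698]
eef_rot: [180.0, -0.0, -0.0]
contact_force: [-1.4, 0.2, 5.2]
gripper_width: 0.0256
gripper_force: 22.0
```

```bash
python3 -m handwheel '[{"grip":1,"travel":[0,0,0.04],"spin":0},{"grip":1,"travel":[0,0,0],"spin":0}]'; python3 -m handwheel '[{"grip":1,"travel":[0,0,0.04],"spin":0},{"grip":1,"travel":[0,0,0],"spin":0}]'; python3 -m handwheel '[{"grip":1,"travel":[0,0,0.04],"spin":0},{"grip":1,"travel":[0,0,0],"spin":0}]'
```

```text
time_s: 16.9
tcp_pos: [0.5721, 0.0919, 0.0686]
eef_rot: [180.0, 0.0, -0.0]
contact_force: [-1.4, 0.3, 4.0]
gripper_width: 0.0253
gripper_force: 21.9
time_s: 17.15
tcp_pos: [0.572, 0.092, 0.0673]
eef_rot: [-180.0, 0.0, -0.1]
contact_force: [-2.0, 0.6, 3.1]
gripper_width: 0.0255
gripper_force: 21.9
time_s: 17.4
tcp_pos: [0.572, 0.092, 0.0661]
eef_rot: [-180.0, 0.0, -0.1]
contact_force: [-0.4, 1.4, -0.7]
gripper_width: 0.0255
gripper_force: 21.9
```

```bash
python3 -m handwheel '[{"grip":1,"travel":[0,0,0.04],"spin":0},{"grip":1,"travel":[0,0,0],"spin":0}]'; python3 -m handwheel '[{"grip":1,"travel":[0,0,0.04],"spin":0},{"grip":1,"travel":[0,0,0],"spin":0}]'
```

```text
time_s: 17.65
tcp_pos: [0.5721, 0.0919, 0.0653]
eef_rot: [-180.0, 0.0, -0.1]
contact_force: [-0.8, 1.5, -1.0]
gripper_width: 0.0258
gripper_force: 22.0
time_s: 17.9
tcp_pos: [0.5725, 0.092, 0.0649]
eef_rot: [-180.0, -0.0, -0.0]
contact_force: [-1.6, 1.2, 3.8]
gripper_width: 0.0256
gripper_force: 22.0
```

```bash
python3 -m handwheel '[{"grip":1,"travel":[0,0,0.04],"spin":0},{"grip":1,"travel":[0,0,0],"spin":0}]'; python3 -m handwheel '[{"grip":1,"travel":[0,0,0.02],"spin":0},{"grip":1,"travel":[0,0,0],"spin":0}]'
```

```text
time_s: 18.15
tcp_pos: [0.5729, 0.0922, 0.0648]
eef_rot: [-180.0, -0.1, -0.0]
contact_force: [-3.3, 1.5, 11.0]
gripper_width: 0.0254
gripper_force: 22.1
time_s: 18.4
tcp_pos: [0.5731, 0.0922, 0.0647]
eef_rot: [-180.0, -0.1, -0.0]
contact_force: [-4.2, 2.0, 13.2]
gripper_width: 0.0253
gripper_force: 22.1
```

```bash
python3 -m handwheel '[{"grip":1,"travel":[0,0,-0.06],"spin":0},{"grip":-1,"travel":[0,0,0],"spin":0},{"grip":-1,"travel":[0,0,0],"spin":0},{"grip":-1,"travel":[0,0,-0.5],"spin":0},{"grip":-1,"travel":[0,0,-1],"spin":0},{"grip":-1,"travel":[0,0,-1],"spin":0},{"grip":-1,"travel":[0,0.3,-0.8],"spin":0},{"grip":-1,"travel":[-0.5,1,0],"spin":0}]'; python3 -m handwheel '[{"grip":-1,"travel":[-0.4,1,0],"spin":0},{"grip":-1,"travel":[-0.4,1,0],"spin":0},{"grip":-1,"travel":[-0.4,1,0],"spin":0},{"grip":-1,"travel":[-0.4,1,0],"spin":0},{"grip":-1,"travel":[-0.4,1,0],"spin":0},{"grip":-1,"travel":[-0.4,1,0],"spin":0},{"grip":-1,"travel":[-0.4,1,0],"spin":0},{"grip":-1,"travel":[-0.4,1,0],"spin":0}]'
python3 -m handwheel '[{"grip":-1,"travel":[0,0,0],"spin":0},{"grip":-1,"travel":[0,0,0],"spin":0}]'
python3 - <<'E'
from h import *
o=[]
for c in ['scene','top']:
    I=viewer.capture(c)[:,:,::-1]; cv2.imwrite(f'pics/f_{c}.png',I)
    p=proj(c,[.57,.092,.06]).astype(int);x=p[0]-40;y=p[1]-30;print(c,x,y)
    o.append(cv2.resize(I[y:y+60,x:x+80],(400,300),interpolation=2))
    q=proj(c,[.479,-.143,.048]).astype(int);x=q[0]-40;y=q[1]-30;print(c,x,y)
    o.append(cv2.resize(I[y:y+60,x:x+80],(400,300),interpolation=2))
cv2.imwrite('pics/c7.png',np.vstack([np.hstack(o[:2]),np.hstack(o[2:])]))
E
```

```text
time_s: 19.4
tcp_pos: [0.5611, 0.0598, 0.1492]
eef_rot: [-179.9, -0.2, 0.0]
contact_force: [0.6, -0.6, -1.0]
gripper_width: 0.0863
gripper_force: 0.0
time_s: 20.4
tcp_pos: [0.4779, -0.1424, 0.1466]
eef_rot: [180.0, 0.1, -0.1]
contact_force: [-0.3, 0.3, 0.5]
gripper_width: 0.0875
gripper_force: 0.0
time_s: 20.65
tcp_pos: [0.479, -0.1411, 0.1469]
eef_rot: [180.0, 0.0, -0.1]
contact_force: [0.2, 0.9, -0.8]
gripper_width: 0.0878
gripper_force: 0.0
scene 223 179
scene 312 146
top 208 168
top 308 206
```

View pics/c7.png

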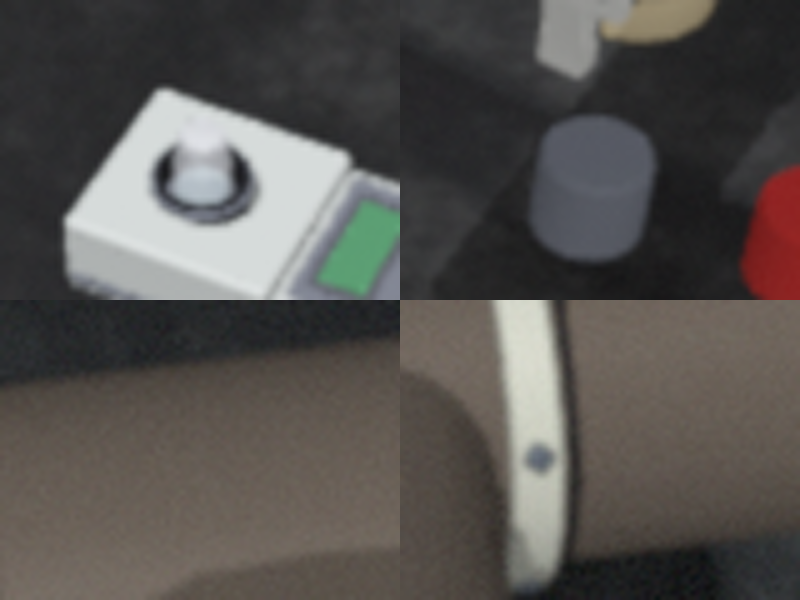

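```bash
python3 - <<'E'
from h import *
print('cap scene',at('scene',(263.6,206),.078),'ring scene',at('scene',(264,215.4),.051),'shield',at('scene',(351,176.4),.048))
E
python3 -m handwheel '[{"grip":-1,"travel":[0,0.06,1],"spin":0},{"grip":-1,"travel":[0,0,1],"spin":0},{"grip":-1,"travel":[0,0,1],"spin":0},{"grip":-1,"travel":[0,0,1],"spin":0},{"grip":-1,"travel":[0,0,0.8],"spin":0},{"grip":-1,"travel":[0,0,0.2],"spin":0},{"grip":-1,"travel":[0,0,0],"spin":0},{"grip":1,"travel":[0,0,0],"spin":0}]' 12; python3 -m handwheel '[{"grip":1,"travel":[0,0,0],"spin":0},{"grip":1,"travel":[0,0,0],"spin":0},{"grip":1,"travel":[0,0,0],"spin":0},{"grip":1,"travel":[0,0,0],"spin":0}]'
```

```text
cap scene [0.56663214 0.09597372] ring scene [0.56362037 0.09790455] shield [ 0.48077683 -0.14060161]
time_s: 21.75
tcp_pos: [0.4802, -0.1419, 0.0229]
eef_rot: [-180.0, -0.1, -0.0]
contact_force: [0.4, 0.7, 0.7]
gripper_width: 0.0822
gripper_force: 0.0
time_s: 22.25
tcp_pos: [0.4796, -0.1421, 0.0223]
eef_rot: [180.0, -0.0, -0.0]
contact_force: [-1.0, 0.9, 3.5]
gripper_width: 0.0556
gripper_force: 12.0
```

```bash
python3 -m handwheel '[{"grip":1,"travel":[0,0,-0.5],"spin":0},{"grip":1,"travel":[0,0,-1],"spin":0},{"grip":1,"travel":[0,0,-1],"spin":0},{"grip":1,"travel":[0,0,-1],"spin":0},{"grip":1,"travel":[0,0,-1],"spin":0},{"grip":1,"travel":[0,-0.36,-0.2],"spin":0},{"grip":1,"travel":[0.42,-1,0],"spin":0},{"grip":1,"travel":[0.4,-1,0],"spin":0}]'; python3 -m handwheel '[{"grip":1,"travel":[0.4,-1,0],"spin":0},{"grip":1,"travel":[0.4,-1,0],"spin":0},{"grip":1,"travel":[0.4,-1,0],"spin":0},{"grip":1,"travel":[0.4,-1,0],"spin":0},{"grip":1,"travel":[0.4,-1,0],"spin":0},{"grip":1,"travel":[0.4,-1,0],"spin":0},{"grip":1,"travel":[0.4,-1,0],"spin":0},{"grip":1,"travel":[0,0,0],"spin":0}]'; python3 -m handwheel '[{"grip":1,"travel":[0,0,0],"spin":0}]'
```

```text
time_s: 23.25
tcp_pos: [0.4997, -0.0822, 0.1393]
eef_rot: [-180.0, 0.0, -0.1]
contact_force: [0.1, 0.4, -1.1]
gripper_width: 0.0555
gripper_force: 12.0
time_s: 24.25
tcp_pos: [0.5711, 0.0941, 0.1393]
eef_rot: [-180.0, -0.0, 0.0]
contact_force: [-0.6, -0.6, -1.4]
gripper_width: 0.0558
gripper_force: 12.0
time_s: 24.38
tcp_pos: [0.5701, 0.0922, 0.1392]
eef_rot: [180.0, 0.0, -0.0]
contact_force: [1.1, -0.3, -1.3]
gripper_width: 0.0561
gripper_force: 12.0
```

```bash
python3 -m handwheel '[{"grip":1,"travel":[0,0,0.8],"spin":0},{"grip":1,"travel":[0,0,0.8],"spin":0},{"grip":1,"travel":[0,0,0.6],"spin":0},{"grip":1,"travel":[0,0,0.2],"spin":0},{"grip":1,"travel":[0,0,0],"spin":0}]';python3 -m handwheel '[{"grip":1,"travel":[0,0,0.08],"spin":0},{"grip":1,"travel":[0,0,0],"spin":0}]';python3 -m handwheel '[{"grip":1,"travel":[0,0,0.06],"spin":0},{"grip":1,"travel":[0,0,0],"spin":0}]'
python3 -m handwheel '[{"grip":1,"travel":[0,0,0.04],"spin":0},{"grip":1,"travel":[0,0,0],"spin":0}]'
```

```text
time_s: 25.0
tcp_pos: [0.5702, 0.0917, 0.0796]
eef_rot: [180.0, 0.0, -0.1]
contact_force: [0.3, -1.4, -0.3]
gripper_width: 0.0557
gripper_force: 12.0
time_s: 25.25
tcp_pos: [0.5704, 0.092, 0.078]
eef_rot: [-180.0, -0.0, -0.0]
contact_force: [-0.4, 0.2, -0.5]
gripper_width: 0.0557
gripper_force: 12.0
time_s: 25.5
tcp_pos: [0.5702, 0.0919, 0.0761]
eef_rot: [-180.0, -0.0, -0.1]
contact_force: [0.2, -0.4, -0.4]
gripper_width: 0.056
gripper_force: 12.0
time_s: 25.75
tcp_pos: [0.5705, 0.0919, 0.0754]
eef_rot: [-180.0, -0.0, -0.0]
contact_force: [-0.8, -0.2, 3.5]
gripper_width: 0.0558
gripper_force: 12.0
```

```bash
python3 -m handwheel '[{"grip":1,"travel":[0,0,0.04],"spin":0},{"grip":1,"travel":[0,0,0],"spin":0}]'
python3 - <<'E'
from h import *
s=telemetry.get_state();print(s['moment'],s['contact_force'])
o=[]
for c in ['scene','top']:
    I=viewer.capture(c)[:,:,::-1]; cv2.imwrite(f'pics/g_{c}.png',I)
    p=proj(c,[.57,.092,.06]).astype(int);x=p[0]-27;y=p[1]-22;print(c,x,y)
    o.append(cv2.resize(I[y:y+40,x:x+53],(400,300),interpolation=2))
cv2.imwrite('pics/c8.png',np.hstack(o))
E
```

```text
time_s: 26.0
tcp_pos: [0.5709, 0.0919, 0.0747]
eef_rot: [-180.0, -0.1, -0.0]
contact_force: [-0.4, -1.6, 4.8]
gripper_width: 0.0555
gripper_force: 12.0
[-0.48987213  0.00318224  0.02200118] [-0.3965507  -1.55350323  4.81151657]
scene 236 187
top 221 176
```

View pics/c8.png

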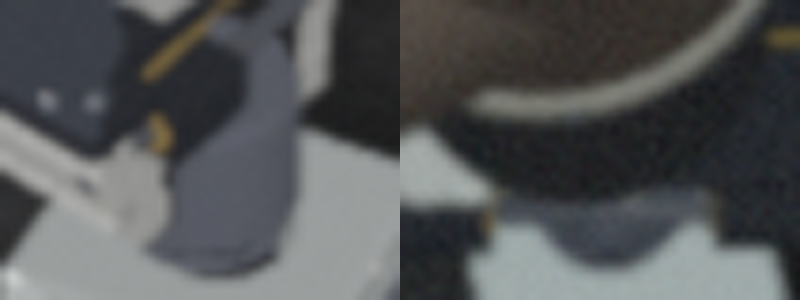

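```bash
python3 -m handwheel '[{"grip":1,"travel":[0,-0.05,0],"spin":0},{"grip":1,"travel":[0,0,0],"spin":0}]'; python3 -c "
from plant import telemetry as t;print(t.get_state()['moment'])"; python3 -m handwheel '[{"grip":1,"travel":[-0.04,0,0],"spin":0},{"grip":1,"travel":[0,0,0],"spin":0}]';python3 -c "
from plant import telemetry as t;print(t.get_state()['moment'])"; python3 -m handwheel '[{"grip":1,"travel":[-0.04,0,0],"spin":0},{"grip":1,"travel":[0,0,0],"spin":0}]';python3 -c "
from plant import telemetry as t;print(t.get_state()['moment'])"
```

```text
time_s: 26.35
tcp_pos: [0.5705, 0.0931, 0.0743]
eef_rot: [-180.0, -0.0, -0.0]
contact_force: [1.5, -1.5, 3.1]
gripper_width: 0.0556
gripper_force: 12.0
[-0.65311762 -0.24956575 -0.04005015]
time_s: 26.6
tcp_pos: [0.5686, 0.0932, 0.0735]
eef_rot: [180.0, 0.1, -0.1]
contact_force: [0.8, 0.6, -0.0]
gripper_width: 0.0551
gripper_force: 12.0
[0.02786441 0.00760107 0.01814709]
time_s: 26.85
tcp_pos: [0.568, 0.0932, 0.0739]
eef_rot: [180.0, 0.0, -0.0]
contact_force: [-0.0, -1.0, -0.7]
gripper_width: 0.0557
gripper_force: 12.0
[ 0.0077621   0.03886583 -0.05736203]
```

```bash
python3 -m handwheel '[{"grip":1,"travel":[0,0,0.06],"spin":0},{"grip":1,"travel":[0,0,0],"spin":0}]';python3 -m handwheel '[{"grip":1,"travel":[0,0,0.06],"spin":0},{"grip":1,"travel":[0,0,0],"spin":0}]'; python3 -m handwheel '[{"grip":1,"travel":[0,0,0.06],"spin":0},{"grip":1,"travel":[0,0,0],"spin":0}]'
```

```text
time_s: 27.1
tcp_pos: [0.5684, 0.0932, 0.0729]
eef_rot: [-180.0, -0.0, -0.0]
contact_force: [-0.9, -0.9, 3.9]
gripper_width: 0.056
gripper_force: 12.0
time_s: 27.35
tcp_pos: [0.5691, 0.0933, 0.072]
eef_rot: [-180.0, -0.1, -0.0]
contact_force: [-1.1, -0.2, 7.3]
gripper_width: 0.0558
gripper_force: 12.1
time_s: 27.6
tcp_pos: [0.5696, 0.0938, 0.0704]
eef_rot: [-179.9, -0.2, -0.0]
contact_force: [1.1, 2.2, 3.7]
gripper_width: 0.0558
gripper_force: 12.0
```

```bash
python3 -m handwheel '[{"grip":1,"travel":[0,-0.03,0],"spin":0},{"grip":1,"travel":[0,0,0],"spin":0}]';python3 -m handwheel '[{"grip":1,"travel":[0,0,0.06],"spin":0},{"grip":1,"travel":[0,0,0],"spin":0}]'; python3 -m handwheel '[{"grip":1,"travel":[0,0,0.06],"spin":0},{"grip":1,"travel":[0,0,0],"spin":0}]'
```

```text
time_s: 27.85
tcp_pos: [0.5685, 0.0942, 0.0696]
eef_rot: [-180.0, -0.0, -0.0]
contact_force: [0.4, 3.1, 2.7]
gripper_width: 0.0556
gripper_force: 12.0
time_s: 28.1
tcp_pos: [0.5681, 0.0945, 0.0683]
eef_rot: [-180.0, -0.0, -0.0]
contact_force: [-2.8, 6.4, 5.6]
gripper_width: 0.0552
gripper_force: 12.0
time_s: 28.35
tcp_pos: [0.568, 0.0946, 0.0671]
eef_rot: [-180.0, -0.0, -0.0]
contact_force: [-4.1, 6.1, 9.2]
gripper_width: 0.0556
gripper_force: 12.0
```

```bash
python3 -m handwheel '[{"grip":1,"travel":[-0.04,-0.05,0],"spin":0},{"grip":1,"travel":[0,0,0],"spin":0}]';python3 -m handwheel '[{"grip":1,"travel":[0,0,0.03],"spin":0},{"grip":1,"travel":[0,0,0],"spin":0}]'
```

```text
time_s: 28.6
tcp_pos: [0.5676, 0.095, 0.0671]
eef_rot: [180.0, -0.0, -0.0]
contact_force: [-0.4, 1.0, 6.6]
gripper_width: 0.0551
gripper_force: 12.0
time_s: 28.85
tcp_pos: [0.5676, 0.095, 0.067]
eef_rot: [180.0, -0.1, -0.0]
contact_force: [-2.2, -0.4, 12.5]
gripper_width: 0.0553
gripper_force: 12.1
```

The shield is down on a hard stop at about the deck's height. I let go, retreat and check.

```bash
python3 -m handwheel '[{"grip":1,"travel":[0,0,-0.06],"spin":0},{"grip":-1,"travel":[0,0,0],"spin":0},{"grip":-1,"travel":[0,0,0],"spin":0},{"grip":-1,"travel":[0,0,0],"spin":0},{"grip":-1,"travel":[0,0,-0.5],"spin":0},{"grip":-1,"travel":[0,0,-1],"spin":0},{"grip":-1,"travel":[0,0,-1],"spin":0},{"grip":-1,"travel":[0,0,-1],"spin":0}]'; python3 -m handwheel '[{"grip":-1,"travel":[-0.5,1,-0.3],"spin":0},{"grip":-1,"travel":[-0.5,1,0],"spin":0},{"grip":-1,"travel":[-0.5,1,0],"spin":0},{"grip":-1,"travel":[-0.5,1,0],"spin":0},{"grip":-1,"travel":[-0.5,1,0],"spin":0},{"grip":-1,"travel":[-0.5,1,0],"spin":0},{"grip":-1,"travel":[-0.5,1,0],"spin":0},{"grip":-1,"travel":[0,0,0],"spin":0}]'
python3 - <<'E'
from h import *
I=viewer.capture('scene')[:,:,::-1]; cv2.imwrite('pics/z.png',I)
c=[round(v) for v in proj('scene',[.5676,.095,.094])];print(c, proj('scene',[.5676,.095,.046]))
x,y=c[0]-40,c[1]-25
C=cv2.resize(I[y:y+60,x:x+80],None,fx=5,fy=5)
g=cv2.cvtColor(I[y:y+60,x:x+80],cv2.COLOR_BGR2HSV)
# grey shield mask: compare colour with deck (white) by value and saturation
m=(g[:,:,2]<150)&(g[:,:,2]>65)
for r in range(8,60,4): 
    k=np.where(m[r,15:65])[0]; print(r+y, (k.min()+15+x,k.max()+15+x,len(k)) if len(k) else None)
cv2.imwrite('pics/z1.png',C)
E
```

```text
time_s: 29.85
tcp_pos: [0.5673, 0.0951, 0.1566]
eef_rot: [-180.0, -0.0, -0.0]
contact_force: [0.8, 0.7, 0.1]
gripper_width: 0.0874
gripper_force: 0.0
time_s: 30.85
tcp_pos: [0.4774, -0.082, 0.1617]
eef_rot: [180.0, 0.1, -0.2]
contact_force: [0.8, 0.6, 0.4]
gripper_width: 0.0875
gripper_force: 0.0
[264, 200] [263.39927503 215.3637267 ]
183 None
187 None
191 None
195 (np.int64(254), np.int64(273), 20)
199 (np.int64(251), np.int64(276), 26)
203 (np.int64(249), np.int64(277), 29)
207 (np.int64(246), np.int64(288), 29)
211 (np.int64(243), np.int64(276), 26)
215 (np.int64(240), np.int64(276), 26)
219 (np.int64(253), np.int64(273), 21)
223 (np.int64(259), np.int64(268), 10)
227 (np.int64(288), np.int64(288), 1)
231 (np.int64(285), np.int64(288), 4)
```

View pics/z1.png

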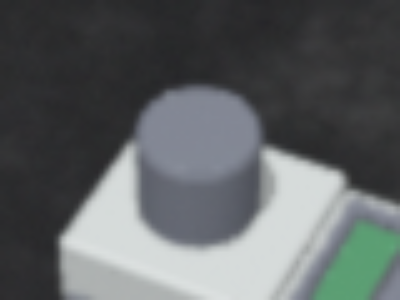

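The shield stands upright and centred, its front rim at row 224 against 225 expected for resting on the deck. The hand is clear.

```bash
python3 -c "
from plant import close_job;print(close_job())"
```

```text
the job is handed in; nothing more can be done
None
```

I handed the job in at about 31 s of the 56 s allowed; the hand-in call returned no verdict. The collared vial clicked past the ball and came hard onto the seat at about 13 N, and the shield looks upright and flat on the deck in the last picture.

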